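# Close the battery bay of a small combat robot

### The job

Close the battery bay of the little combat robot on the pit table: take the loose cover by its grip, tilt it and slip its tongue under the robot's fixed lip, then lower the other end until the cover lies flat and fully home in the bay. Then swing the latch all the way round over the cover's edge and let go. Leave the other things on the table where they are.

Things in the scene. Friction and masses are not known exactly. Their poses are not given: they have to be found in the camera images.
- chassis: Black wedge-nosed combat robot on four wheels, about 190 x 146 x 66 mm, immovable on a low pit stand, open battery bay on top. Origin on the table under the bay's centre; z up; +x runs from the lip end (wedge end) to the latch end, y across. Side and rear walls end 55 mm above the table.
- bay (a point): Centre of the bay at the height of its ledges, on which the cover rests: chassis (0, 0, 50) mm, axes as the chassis. The bay is 105 mm long (x -52.5 to +52.5) and 86 mm wide (y). The lip roofs its last 12 mm (x -52.5 to -40.5), so the open part is 93 mm long, shorter than the cover. Battery top 9 mm below the ledges.
- lip (a point): Middle of the lower free edge of the fixed aluminium lip: chassis (-40.5, 0, 61) mm, axes as the chassis. The lip is 5 mm thick; 11 mm are free between it and the ledge below (50 mm above the table). Black cheeks narrow this pocket to 64 mm across (y -32 to +32); it is 12 mm deep.
- cover: Loose aluminium cover plate 5 mm thick, 100 mm long over all (x), 80 mm wide (y); the last 14 mm towards -x are a tongue only 56 mm wide. 0.1 to 0.2 kg. Origin in the middle of the underside, z up. Starts flat on the table, grip up. Home, its axes agree with the chassis's (tongue to the lip) and its origin is 50 mm above the table.
- cover_grip (a point): Centre of the top of the black grip block fixed on the middle of the cover: cover (0, 0, 35) mm, axes as the cover. The block is 40 mm along x, 14 mm thick along y, 30 mm tall.
- tongue (a point): Middle of the lower edge of the tongue's tip: cover (-50, 0, 0) mm, axes as the cover.
- latch (a joint): Angle of the steel swing latch on the wall opposite the lip, vertical pivot, rad. Starts open, 0 to 0.2 (bar along the wall, knob to chassis -y); turns anticlockwise seen from above to its stop at 1.57 (closed: 30 mm nose points to the lip, 2.5 mm above the home cover; knob to +x). Stays where left; about 1 N at the knob.
- latch_pivot (a point): Axis of the latch at its bar's upper face: chassis (68, 0, 63.5) mm. The bar is 12 mm wide and 6 mm thick, 57.5 to 63.5 mm above the table.
- latch_knob (a point): Top centre of the latch's upright round knob, 12 mm in diameter, 26 mm tall (63.5 to 89.5 mm above the table), on the tail 50 mm from the pivot. At joint angle q it lies at pivot + 50 mm x (sin q, -cos q) in the chassis's x, y.
- tape: Bystander: black roll of tape lying flat, 54 mm across, 18 mm high.
- threadlock: Bystander: small red bottle standing, 36 mm across, 85 mm high.
- pack: Bystander: grey battery pack, 85 x 34 x 26 mm.
- pack2: Bystander: green battery pack, 75 x 32 x 30 mm.
- screwdriver: Bystander: screwdriver lying flat, 170 mm long.
- wrench: Bystander: wrench lying flat, 160 mm long.

How it is judged:
By the outcome, as a careful person would: the job done as asked, in the order asked, and still so for the second after the job is handed in, with the robot touching nothing.
It also fails if it takes over 54 s, if anything falls off the work surface, if the arm or the gripper's body presses on something with over 40 N, if the wrist force passes 120 N, or if a joint passes its speed limit or range.

### The arm

A 6-joint arm with a two-finger parallel gripper is mounted at the origin on the work surface. World frame = base frame: x ahead of the robot, y to its left, z up, the work surface at z = 0. Lengths are in mm, angles in rad, forces in N, time in s.
With the tool pointing down it reaches from about 400 to 925 mm from the base axis. Payload 12.5 kg.
Tool frame: the origin (TCP) lies between the finger pads; the fingertips stand 11 mm ahead of it and the grasp point (between the pads) lies 8 mm behind it (env.tip_extent is the distance from the TCP to the fingertips, in mm); x points along the fingers, z is the direction in which the jaws open and shut, and the axes are right-handed (so a half turn about x gives the same grasp; the last joint's range is limited). The gripper opens to 95 mm and grips with 3 to 60 N. Pads are 20 mm wide; open, the fingers measure 119 mm over their backs; the gripper's body (75 mm by 180 mm) begins 59 mm behind the grasp point.
Start: joints at [1.235, 0.491, 1.559, -0, 1.092, -0.106], TCP at [142.345, 608.591, 225.661] pointing down, gripper open.
Joint ranges: [-3.1, 3.1], [-0.84, 2.19], [0.05, 2.79], [-1.13, 4.28], [0.06, 2.93], [-2.69, 2.69]. Speed limits (rad/s): [2.22, 2.22, 2.79, 3.14, 3.14, 3.14].

### API

Orientations are given as [roll, pitch, yaw] about the fixed x, y, z axes, in that order (R = Rz(yaw) Ry(pitch) Rx(roll)).
In Python, from cell import status, imaging, env gives the robot as it stands. The module is installed in compiled form; this text tells all that it offers.
- The arm moves only by the tool apply_moves, never from a script. Its argument "increments" is a list of rows, each a list of 5 numbers: the closure, from 0 (fully open) to 1 (shut), then the shift along the tool's x, y, z in mm, then the turn about the tool's x in degrees. A call has 1 to 10 rows; each row shifts and turns the commanded pose from where the row before left it, along the tool's axes as they then stand; what a row does not reach is not made up. A row lasts 1/10 s, in which the tool goes at most 50 mm and 8.59 degrees, less where a joint would pass 70% of its speed; a pose out of reach is approached as far as the arm can. A call with a gripper value outside its range is refused whole. The fingers move at their own pace and stop on an object; the grip force is fixed at half the most. Time passes only in rows, so rows that do not move let the fingers close. It gives the time, the measured TCP pose, the force and the opening at its end, in the units of the state.
- status.state(): the state, without advancing time (a new reading comes with each control period).
- imaging.read_camera(name): name is "scene" or "top" or "wrist"; returns a dict with "pixels" (480x640x3 uint8, red, green, blue), "fovy" (degrees; the focal length in pixels is half the picture's height over the tangent of half this angle, whatever the lens; pixels are square), "cx", "cy" (the principal point, pixels), "R" (3x3) and "t" (3): a world point X has camera coordinates R X + t. Camera axes: x right, y down, z forward; pixel columns grow to the right and rows downward; lengths in mm; the calibration is good to about 2 mm. A picture is of the moment at which its call begins. There is no depth.
- env.job_done(): hands the job in, once; it reports no verdict.
The state is a dict: "t": time; "joints": joint angles; "qvel": joint speeds; "tau": joint torques, N m; "eef_pos": TCP position; "tcp_rot": TCP orientation; "ft_force": force on the tool from outside, world axes, zero at the start; "moment": the same for the moment, N m; "opening": opening from 0.0 (shut) to 1.0 (fully open).
Only numpy, scipy, OpenCV 4.12 (cv2) and the standard library are available. Lean on these libraries where they do the work, as an engineer would, in place of code of your own. Each camera call takes 0.05 s, during which the arm holds its last target. There are 200 camera calls.

## Working session

There is one attempt and no reset: what is moved stays moved. The work goes in short steps, Python scripts to look and compute and a tool call to move; the robot and the scene stay as the last step left them, time stands still between calls to the robot, and variables do not carry over. Pictures are saved under pics/ and viewed, about 8 in all and at most 12, crops included, and the job is handed in when it is done.

Besides the shell and the picture viewer there is one more tool, called after "Request:" as name(argument=value, ...), one argument or row to a line, values as JSON. apply_moves: Moves the arm, as the interface text tells. Its arguments: {"type":"object","properties":{"increments":{"type":"array"}},"required":["increments"]}

```bash
mkdir -p pics; cat > h.py <<'E'
import numpy as np, cv2
from cell import status, imaging, env
from scipy.spatial.transform import Rotation as Ro
def grab(n,f):
    c=imaging.read_camera(n); cv2.imwrite('pics/'+f,c['pixels'][:,:,::-1]); return c
def foc(c): return 240/np.tan(np.radians(c['fovy'])/2)
def proj(c,X):
    p=np.atleast_2d(X)@np.array(c['R']).T+c['t']; return p[:,:2]/p[:,2:]*foc(c)+[c['cx'],c['cy']]
def ray(c,u,v,z):
    R=np.array(c['R']);o=-R.T@c['t'];d=R.T@[(u-c['cx'])/foc(c),(v-c['cy'])/foc(c),1]
    return o+d*(z-o[2])/d[2]
E
python3 - <<'E'
from h import *
import pickle
for n in ['scene','top','wrist']:
    c=grab(n,n+'0.png'); pickle.dump(c,open(n+'0.pkl','wb')); print(n,c['fovy'],-np.array(c['R']).T@c['t'])
s=status.state(); print(s)
print(Ro.from_euler('xyz',s['tcp_rot']).as_matrix())
E
```

```text
scene 51.08480281247413 [1150.96055475 -430.325621    836.5172512 ]
top 50.46944571346197 [ 351.84057441   -7.08663794 1389.56442084]
wrist 65.60650257982907 [ 73.49886178 624.75600263 384.24262323]
{'t': 0.15, 'joints': array([ 1.23540331e+00,  4.91400841e-01,  1.55931217e+00, -1.52484369e-05,
        1.09170552e+00, -1.05613914e-01]), 'qvel': array([ 0.00139086, -0.0003221 , -0.00149913,  0.00028975,  0.00181147,
        0.00038316]), 'tau': array([ 1.40057793e-03, -6.12899923e+01, -2.58277094e+01,  6.92752074e-02,
        4.73443384e-02, -5.06146318e-05]), 'eef_pos': array([142.2845981 , 608.41259976, 225.20763328]), 'tcp_rot': array([ 3.05235468,  1.56997033, -1.88980637]), 'ft_force': array([ 0.171415  ,  0.41239021, -0.61049549]), 'moment': array([-0.00741701,  0.04417525,  0.00294776]), 'opening': 0.9997791997590184}
[[-2.59054657e-04 -9.73718323e-01  2.27755485e-01]
 [-7.84322265e-04  2.27755621e-01  9.73718009e-01]
 [-9.99999659e-01  7.36124865e-05 -8.22710115e-04]]
```

View pics/top0.png

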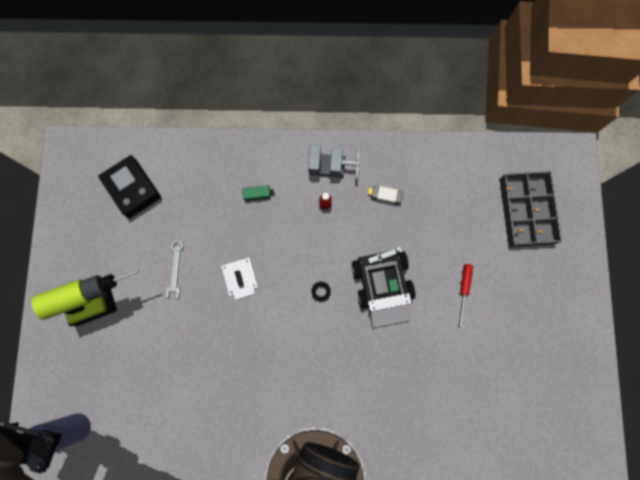

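View pics/scene0.png

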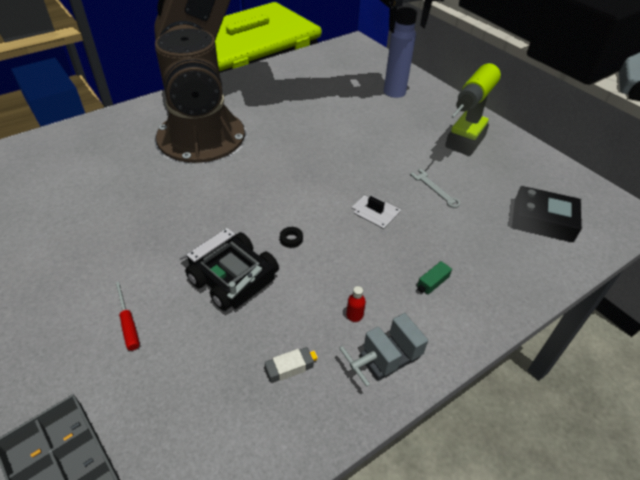

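```bash
python3 - <<'E'
from h import *
import pickle
c=pickle.load(open('top0.pkl','rb'))
im=c['pixels'][:,:,::-1]
a=cv2.resize(im[250:310,205:275],None,fx=5,fy=5,interpolation=cv2.INTER_CUBIC)
b=cv2.resize(im[235:335,340:425],None,fx=5,fy=5,interpolation=cv2.INTER_CUBIC)
o=np.zeros((500,800,3),np.uint8);o[:300,:350]=a;o[:500,360:785]=b
cv2.imwrite('pics/c1.png',o)
print(ray(c,239,279,20),ray(c,385,283,55))
w=pickle.load(open('wrist0.pkl','rb'));print(np.array(w['R']))
E
```

```text
[510.41061542 212.53154137  20.        ] [ 501.15659758 -177.22062308   55.        ]
[[ 2.27597124e-01  9.73755128e-01 -7.06444776e-04]
 [ 9.42019516e-01 -2.19995693e-01  2.53379410e-01]
 [ 2.46574086e-01 -5.83339099e-02 -9.67366722e-01]]
```

View pics/c1.png

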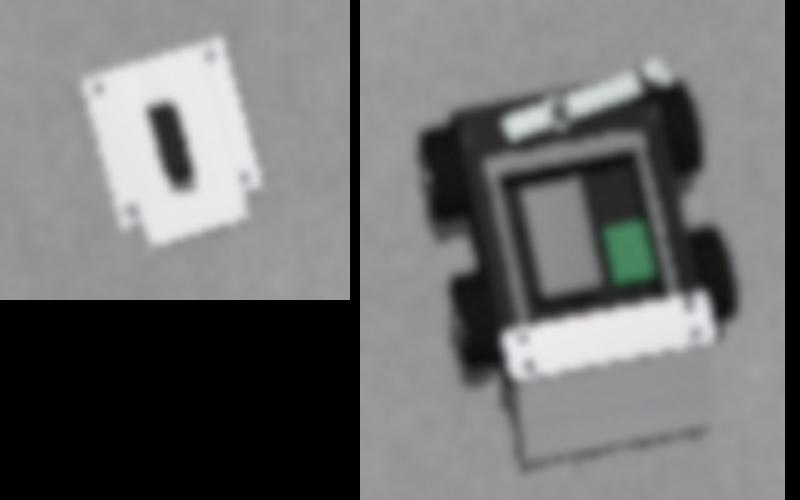

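Request:
apply_moves(
  increments=[
    [0,0,-18,-12,0],
    [0,5,-37,-25,0],
    [0,8,-37,-25,0],
    [0,8,-37,-25,0],
    [0,8,-37,-25,0],
    [0,8,-37,-25,0],
    [0,8,-37,-25,0],
    [0,8,-37,-25,0],
    [0,8,-37,-25,0],
    [0,8,-37,-25,0],
  ],
)

```text
t: 1.15
eef_pos: [431.1, 296.4, 156.3]
tcp_rot: [0.933, 1.571, 2.274]
ft_force: [0.2, 0.9, 0.1]
opening: 1.0
```

Request:
apply_moves(
  increments=[
    [0,6,-37,-25,0],
    [0,0,-37,-25,0],
    [0,0,-19,-13,0],
    [0,0,0,0,-7],
    [0,0,0,0,-7],
    [0,0,0,0,-7],
    [0,0,0,0,-7],
    [0,0,0,0,0],
  ],
)

```text
t: 1.95
eef_pos: [506.3, 215.3, 150.5]
tcp_rot: [1.389, 1.57, -3.063]
ft_force: [0.7, -0.1, -0.5]
opening: 1.0
```

```bash
python3 - <<'E'
from h import *
import pickle
c=grab('wrist','w1.png'); pickle.dump(c,open('w1.pkl','wb'))
s=status.state(); print(s['t'],s['eef_pos'],s['joints'],s['ft_force'])
print(Ro.from_euler('xyz',s['tcp_rot']).as_matrix().round(4))
E
```

```text
2.0 [506.27209041 215.32520174 150.50183722] [ 2.82023616e-01  4.76755970e-01  1.82583172e+00  1.19246708e-04
  8.39240147e-01 -1.54513494e+00] [-1.17475301  0.40969621  0.47359082]
[[-3.000e-04 -9.673e-01 -2.535e-01]
 [ 0.000e+00 -2.535e-01  9.673e-01]
 [-1.000e+00  2.000e-04  1.000e-04]]
```

View pics/w1.png

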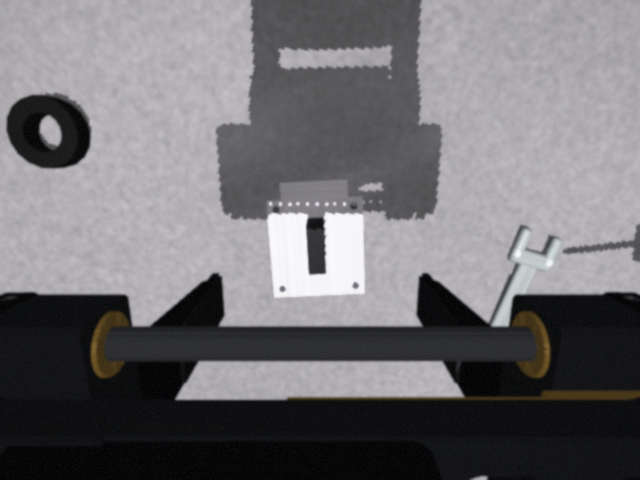

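```bash
python3 - <<'E'
from h import *
import pickle
c=pickle.load(open('w1.pkl','rb'))
im=cv2.resize(c['pixels'][160:310,240:390,::-1],None,fx=4,fy=4,interpolation=cv2.INTER_CUBIC)
im=np.clip(im.astype(float)*1.0,0,255).astype(np.uint8)
P=lambda x,y:ray(c,x,y,5)[:2]
a,b=P(274.5,297),P(364.5,293.5); print(a,b,np.linalg.norm(a-b),(a+b)/2)
d=a-b if a[1]>b[1] else b-a
yaw=np.degrees(np.arctan2(-d[0],d[1])); print(yaw)
m=(a+b)/2; ux=np.array([np.cos(np.radians(yaw)),np.sin(np.radians(yaw))]); uy=np.array([-ux[1],ux[0]])
o=m-50*ux; print(o)
w=lambda l:np.array([*(o+l[0]*ux+l[1]*uy),l[2]])
L=[[(-50,-28,5),(-50,28,5),(-36,28,5),(-36,40,5),(50,40,5),(50,-40,5),(-36,-40,5),(-36,-28,5)],[(-20,-7,35),(-20,7,35),(20,7,35),(20,-7,35)]]
for l in L:
    q=(proj(c,np.array([w(p) for p in l]))-[240,160]+.5)*4
    cv2.polylines(im,[q.round().astype(int)],True,(0,0,255),1)
cv2.imwrite('pics/w1f.png',im)
E
```

```text
[572.75511886 191.63758465] [549.20717031 267.12820962] 79.07806484734049 [560.98114458 229.38289713]
17.32437600538548
[513.24943471 214.49384503]
```

View pics/w1f.png

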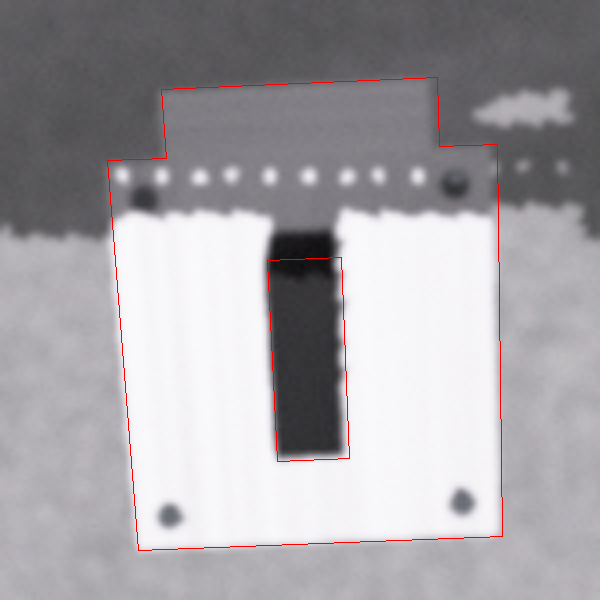

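Request:
apply_moves(
  increments=[
    [0,0,0,0,-2.5],
    [0,15,-6.5,-2.5,0],
    [0,30,0,0,0],
    [0,35,0,0,0],
    [0,30,0,0,0],
    [0,15,0,0,0],
    [0,6,0,0,0],
    [0,0,0,0,0],
    [1,0,0,0,0],
    [1,0,0,0,0],
  ],
)

```text
t: 3.0
eef_pos: [513.8, 215.1, 20.5]
tcp_rot: [-1.539, 1.569, 0.333]
ft_force: [-0.3, 0.2, 1.0]
opening: 0.885
```

Request:
apply_moves(
  increments=[
    [1,0,0,0,0],
    [1,0,0,0,0],
    [1,0,0,0,0],
    [1,0,0,0,0],
    [1,0,0,0,0],
  ],
)

```text
t: 3.5
eef_pos: [513.3, 214.9, 19.7]
tcp_rot: [-1.08, 1.571, 0.793]
ft_force: [0.6, 0.1, 0.3]
opening: 0.466
```

Request:
apply_moves(
  increments=[
    [1,0,0,0,0],
    [1,0,0,0,0],
    [1,0,0,0,0],
    [1,0,0,0,0],
    [1,0,0,0,0],
    [1,0,0,0,0],
    [1,0,0,0,0],
    [1,-10,0,0,0],
    [1,-30,0,0,0],
    [1,-40,0,0,0],
  ],
)

```text
t: 4.5
eef_pos: [512.4, 214.7, 99.8]
tcp_rot: [1.518, 1.568, -2.892]
ft_force: [0.1, 0.0, -1.4]
opening: 0.145
```

Request:
apply_moves(
  increments=[
    [1,-40,0,0,0],
    [1,-40,0,0,0],
    [1,-30,0,0,0],
    [1,0,0,0,0],
  ],
)

```text
t: 4.9
eef_pos: [514.4, 215.3, 214.3]
tcp_rot: [-1.575, 1.564, 0.298]
ft_force: [0.5, -0.6, -2.7]
opening: 0.142
```

Request:
apply_moves(
  increments=[
    [1,-5,2,-15,0],
    [1,-5,4,-30,0],
    [1,-5,5,-42,0],
    [1,-5,5,-42,0],
    [1,-5,6,-42,0],
    [1,0,6,-42,0],
    [1,0,6,-42,0],
    [1,0,6,-42,0],
    [1,0,5,-42,0],
    [1,0,5,-30,0],
  ],
)

```text
t: 5.9
eef_pos: [574.8, -155.4, 233.3]
tcp_rot: [0.985, 1.569, 2.856]
ft_force: [0.0, 0.2, -1.6]
opening: 0.149
```

Request:
apply_moves(
  increments=[
    [1,0,0,-14,0],
    [1,0,0,0,3.5],
    [1,0,0,0,3.5],
    [1,0,0,0,0],
    [1,0,0,0,0],
  ],
)

```text
t: 6.4
eef_pos: [579.4, -165.3, 234.1]
tcp_rot: [0.871, 1.57, 2.624]
ft_force: [0.6, 0.1, -1.8]
opening: 0.146
```

```bash
python3 - <<'E'
from h import *
import pickle
c=grab('wrist','w2.png'); pickle.dump(c,open('w2.pkl','wb'))
s=status.state(); print(s['t'],s['eef_pos'],s['joints'],s['ft_force'])
print(Ro.from_euler('xyz',s['tcp_rot']).as_matrix().round(4))
E
```

```text
6.45 [ 579.45638905 -165.27838684  234.26142171] [-3.87493679e-01  4.50810299e-01  1.60500616e+00  1.48042856e-04
  1.08662151e+00 -2.14074866e+00] [-0.28178139 -0.20428766 -1.45595205]
[[-7.000e-04 -9.834e-01 -1.814e-01]
 [ 4.000e-04 -1.814e-01  9.834e-01]
 [-1.000e+00  6.000e-04  6.000e-04]]
```

View pics/w2.png

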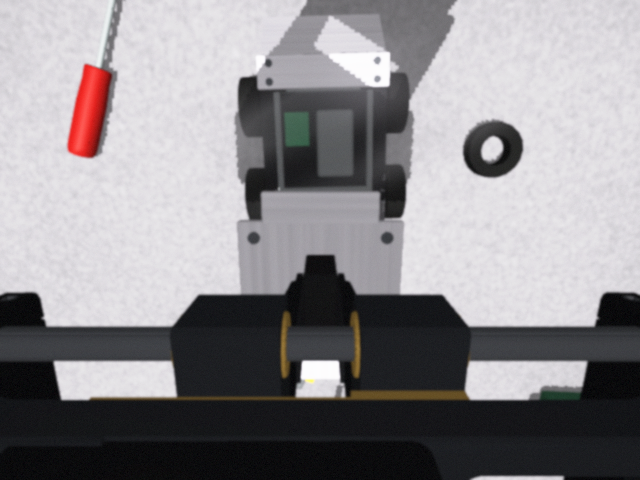

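```bash
cat > fit.py <<'E'
from h import *
import pickle
c=pickle.load(open('w2.pkl','rb'))
def draw(o,yaw,name):
    im=c['pixels'][0:210,220:430,::-1].astype(float)
    im=np.clip((im/255)**.6*255,0,255).astype(np.uint8)
    im=cv2.resize(im,None,fx=3.7,fy=2.85*3.7/2.85,interpolation=cv2.INTER_CUBIC)[:600]
    ux=np.array([np.cos(yaw),np.sin(yaw)]);uy=np.array([-ux[1],ux[0]])
    w=lambda l:np.array([*(np.array(o)+l[0]*ux+l[1]*uy),l[2]])
    L=[([(-40.5,-50,66),(-40.5,50,66),(-52.5,50,66),(-52.5,-50,66)],(0,0,255)),
       ([(-52.5,-43,55),(-52.5,43,55),(52.5,43,55),(52.5,-43,55)],(0,200,0)),
       ([(0,-73,5),(0,73,5)],(255,0,0))]
    for l,k in L:
        q=(proj(c,np.array([w(p) for p in l]))-[220,0]+.5)*3.7
        cv2.polylines(im,[q.round().astype(int)],True,k,1)
    cv2.imwrite('pics/'+name,im)
E
python3 - <<'E'
from fit import *
# lip free edge ends, lip top z=66
a,b=ray(c,257.5,89.5,66)[:2],ray(c,390,86,66)[:2]
print(a,b,np.linalg.norm(a-b),(a+b)/2)
d=a-b if a[1]>b[1] else b-a
yaw=np.arctan2(-d[0],d[1]);print(np.degrees(yaw))
o=(a+b)/2+40.5*np.array([np.cos(yaw),np.sin(yaw)]);print(o)
draw(o,yaw,'f1.png')
E
```

```text
[ 475.35911305 -236.46234138] [ 453.00056418 -130.2162396 ] 108.57319582023158 [ 464.17983862 -183.33929049]
11.883983877458858
[ 503.81178543 -174.99909913]
```

View pics/f1.png

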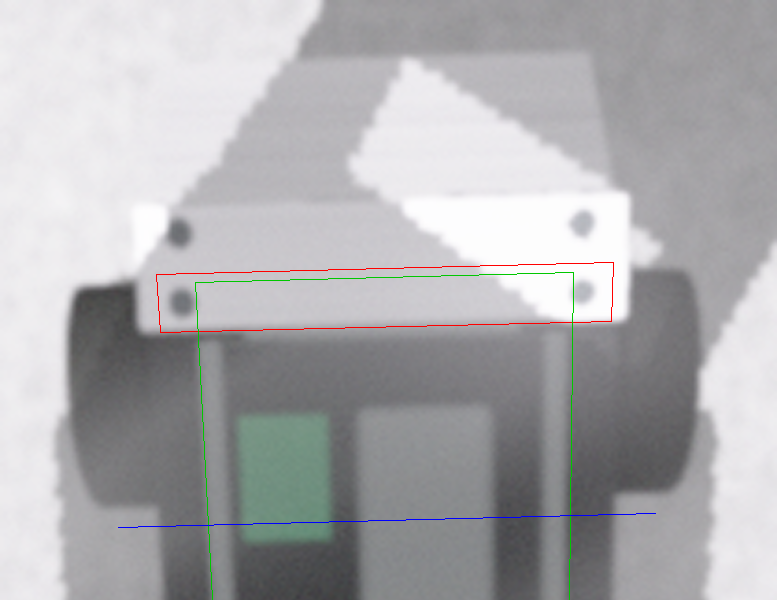

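```bash
cat > cov.py <<'E'
from h import *
from scipy.optimize import least_squares
# tongue tip top corners and shoulder rear corners; fit x-offset, pitch, height slip in tool frame
def fitcover(c,s,pts,yaw0):
    R=Ro.from_euler('xyz',s['tcp_rot']).as_matrix(); p=np.array(s['eef_pos'])
    B=np.column_stack([-R[:,1],R[:,2],-R[:,0]]) # cover axes when level: x=-ty,y=tz,z=-tx
    # pivot = grasp centre (8 behind TCP); cover pt l rotated by th about y (th>0: tongue down)
    def world(l,q):
        dx,dy,h,th,ps=q
        M=Ro.from_euler('zy',[ps,-th]).as_matrix().T if 0 else Ro.from_euler('y',-th).as_matrix()@Ro.from_euler('z',ps).as_matrix()
        return p+8*B[:,2]+B@(M@(np.array(l)+[dx,dy,-h]))
    L=[l for l,_ in pts];U=np.array([u for _,u in pts],float)
    f=lambda q:np.r_[(proj(c,np.array([world(l,q) for l in L]))-U).ravel(),(q-[0,0,27.7,0,0])/[5,1,1.5,1,.1]]
    r=least_squares(f,[0,0,27.7,0,0]); return r,world
E
python3 - <<'E'
from cov import *
import pickle
c=pickle.load(open('w2.pkl','rb'));s=status.state()
pts=[((-50,-28,5),(262,192.5)),((-50,28,5),(380,191.5)),((-36,-40,5),(238,222)),((-36,40,5),(404,221))]
r,w=fitcover(c,s,pts,0);print(r.x,np.degrees(r.x[3:]),r.fun[:8].round(1))
im=cv2.resize(c['pixels'][150:300,220:420,::-1],None,fx=4,fy=4,interpolation=cv2.INTER_CUBIC)
cv2.imwrite('pics/w2c.png',im)
R=Ro.from_euler('xyz',s['tcp_rot']).as_matrix();print(w((0,0,0),r.x),w((-50,0,0),r.x),s['eef_pos'])
E
```

```text
[-9.76506124e-01  6.72986726e-01  2.77417212e+01  6.63537410e-02
  5.42957477e-03] [3.80178931 0.31109172] [-0.2 -0.1 -0.1  0.3 -0.1 -0.2  0.  -0. ]
[ 580.16794917 -164.4568383   214.51559355] [ 531.15304627 -173.77127512  211.2322172 ] [ 579.45638905 -165.27838684  234.26142171]
```

View pics/w2c.png

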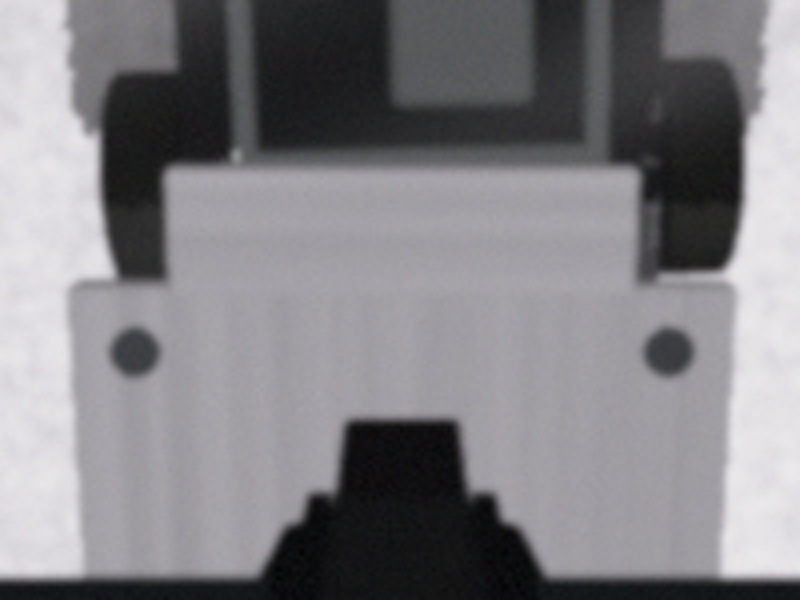

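Request:
apply_moves(
  increments=[
    [1,0,0,0,-1.3],
    [1,5,15,1,0],
    [1,10,30,1,0],
    [1,15,35,1,0],
    [1,20,35,1,0],
    [1,20,35,1,0],
    [1,20,26,1,0],
    [1,20,10,0,0],
    [1,15,0,0,0],
    [1,10,0,0,0],
  ],
)

```text
t: 7.45
eef_pos: [396.1, -197.2, 98.9]
tcp_rot: [0.517, 1.57, 2.292]
ft_force: [-0.0, -0.4, -1.8]
opening: 0.146
```

Request:
apply_moves(
  increments=[
    [1,5,0,0,0],
    [1,0,0,0,0],
    [1,0,0,0,0],
  ],
)

```text
t: 7.75
eef_pos: [396.7, -197.3, 95.0]
tcp_rot: [-2.24, 1.57, -0.466]
ft_force: [-0.6, -0.3, -0.9]
opening: 0.144
```

Request:
apply_moves(
  increments=[
    [1,4,0,0,0],
    [1,4,0,0,0],
    [1,2,0,0,0],
    [1,0,0,0,0],
  ],
)

```text
t: 8.15
eef_pos: [396.1, -197.2, 84.6]
tcp_rot: [0.926, 1.571, 2.7]
ft_force: [-1.1, -0.3, 0.9]
opening: 0.148
```

Request:
apply_moves(
  increments=[
    [1,1.5,0,0,0],
    [1,1.5,0,0,0],
    [1,0,0,0,0],
  ],
)

```text
t: 8.45
eef_pos: [395.8, -197.3, 81.9]
tcp_rot: [1.309, 1.57, 3.083]
ft_force: [-6.5, -1.6, 7.6]
opening: 0.15
```

Request:
apply_moves(
  increments=[
    [1,1.5,0,0,0],
    [1,1.5,0,0,0],
    [1,1.5,0,0,0],
    [1,0,0,0,0],
  ],
)

```text
t: 8.85
eef_pos: [395.7, -197.3, 77.3]
tcp_rot: [1.227, 1.57, 3.001]
ft_force: [-7.1, -2.8, 8.6]
opening: 0.143
```

Request:
apply_moves(
  increments=[
    [1,1.5,0,0,0],
    [1,1.5,0,0,0],
    [1,1.5,0,0,0],
    [1,0,0,0,0],
  ],
)

```text
t: 9.25
eef_pos: [395.9, -197.3, 73.1]
tcp_rot: [1.978, 1.571, -2.532]
ft_force: [-7.8, -1.7, 12.0]
opening: 0.147
```

Request:
apply_moves(
  increments=[
    [1,-10,0,0,0],
    [1,-20,0,0,0],
    [1,-25,0,0,0],
    [1,-10,0,0,0],
    [1,0,0,0,0],
    [1,0,0,0,0],
  ],
)

```text
t: 9.85
eef_pos: [396.1, -197.1, 137.2]
tcp_rot: [0.268, 1.571, 2.042]
ft_force: [-0.4, 1.1, -1.6]
opening: 0.146
```

```bash
python3 - <<'E'
from h import *
import pickle
c=grab('wrist','w3.png'); s=status.state(); pickle.dump((c,s),open('w3.pkl','wb'))
print(s['t'],s['eef_pos'],s['ft_force'])
im=c['pixels'][:,:,::-1]
cv2.imwrite('pics/w3c.png',cv2.resize(im[110:300,200:450],None,fx=3,fy=3,interpolation=cv2.INTER_CUBIC))
E
```

```text
9.9 [ 395.98948937 -197.01112454  136.85162363] [-0.36671337 -0.76642093 -1.55035588]
```

View pics/w3c.png

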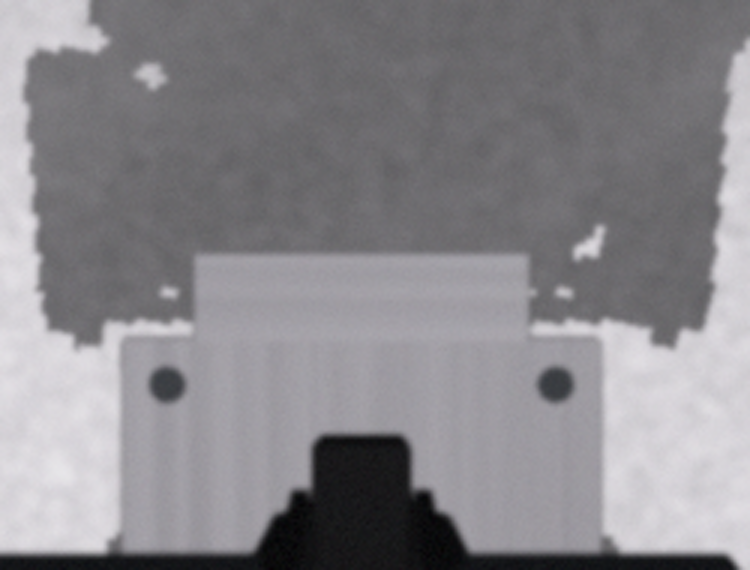

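```bash
python3 - <<'E'
from cov import *
import pickle
c,s=pickle.load(open('w3.pkl','rb'))
for pts in ([(262,192.5),(380,191.8),(238,221.5),(404,221)],[(264.8,194.8),(376.2,194.8),(240.2,222.2),(400.7,222.2)]):
    L=[(-50,-28,5),(-50,28,5),(-36,-40,5),(-36,40,5)]
    r,w=fitcover(c,s,list(zip(L,pts)),0);print(r.x.round(2),np.degrees(r.x[3:]).round(1),r.fun[:8].round(1))
    print(w((-50,0,0),r.x)-s['eef_pos'],w((50,0,0),r.x)-s['eef_pos'])
E
```

```text
[-0.57  0.46 27.75  0.06  0.  ] [3.4 0.2] [-0.1 -0.3 -0.1  0.1 -0.   0.1 -0.   0.1]
[-47.94280887  -9.54743409 -22.62906998] [ 49.77513397  10.89375696 -16.85314092]
[-3.79  0.1  27.65  0.24  0.  ] [13.8  0. ] [-0.3 -0.3  0.3 -0.3  0.3  0.3 -0.3  0.4]
[-44.74919366  -9.08312382 -31.65575629] [50.38994326 10.48052482 -7.86903145]
```

Request:
apply_moves(
  increments=[
    [1,0,-15,0,0],
    [1,0,-30,-0.5,0],
    [1,0,-35,-0.5,0],
    [1,0,-27,0,0],
    [1,10,-13,0,0],
    [1,15,0,0,0],
    [1,10,0,0,0],
    [1,0,0,0,0],
    [1,0,0,0,0],
  ],
)

```text
t: 10.8
eef_pos: [513.7, -174.1, 102.3]
tcp_rot: [0.836, 1.57, 2.609]
ft_force: [0.5, 0.5, -1.6]
opening: 0.143
```

```bash
python3 - <<'E'
from h import *
import pickle
c=grab('wrist','w4.png'); s=status.state(); pickle.dump((c,s),open('w4.pkl','wb'))
print(s['t'],s['eef_pos'],s['ft_force'])
print(Ro.from_euler('xyz',s['tcp_rot']).as_matrix().round(4)[:,2])
im=c['pixels'][:,:,::-1]/255.
im=(np.clip(im,0,1)**.6*255).astype(np.uint8)
cv2.imwrite('pics/w4c.png',cv2.resize(im[120:300,200:450],None,fx=3.2,fy=3.2,interpolation=cv2.INTER_CUBIC))
E
```

```text
10.85 [ 513.90443327 -174.19547611  102.75964855] [ 0.19308533  0.12402537 -1.9431306 ]
[-2.013e-01  9.795e-01  1.000e-04]
```

View pics/w4c.png

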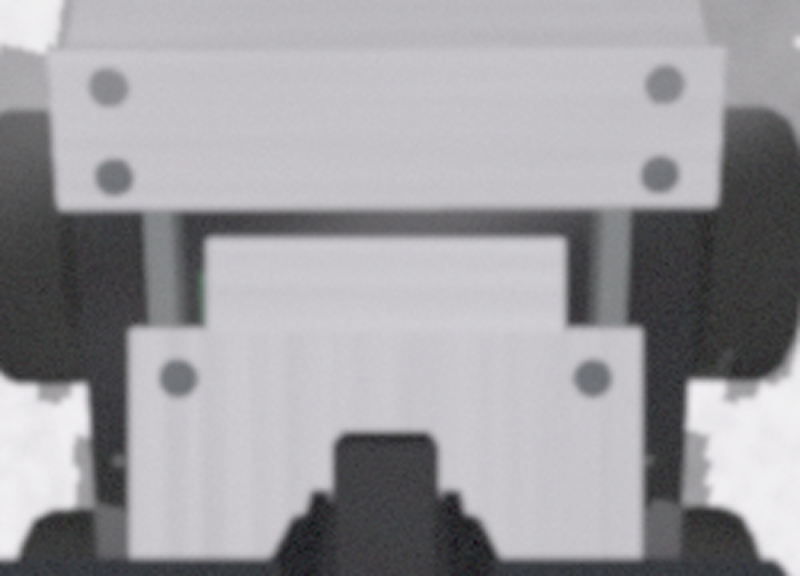

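Request:
apply_moves(
  increments=[
    [1,8,0,0.5,-0.3],
    [1,7,0,0,0],
    [1,4,0,0,0],
    [1,0,0,0,0],
    [1,0,0,0,0],
  ],
)

```text
t: 11.35
eef_pos: [513.9, -173.5, 83.5]
tcp_rot: [0.436, 1.571, 2.215]
ft_force: [0.2, 0.3, -1.7]
opening: 0.144
```

Request:
apply_moves(
  increments=[
    [1,0,2,0,0],
    [1,0,2,0,0],
    [1,0,2,0,0],
    [1,0,0,0,0],
  ],
)

```text
t: 11.75
eef_pos: [507.8, -174.8, 83.7]
tcp_rot: [-0.936, 1.571, 0.843]
ft_force: [-1.0, -0.1, -0.9]
opening: 0.144
```

Request:
apply_moves(
  increments=[
    [1,0,1.5,0,0],
    [1,0,1.5,0,0],
    [1,0,0,0,0],
    [1,0,0,0,0],
  ],
)

```text
t: 12.15
eef_pos: [505.1, -175.4, 83.6]
tcp_rot: [-1.318, 1.571, 0.461]
ft_force: [-0.3, -0.7, -2.4]
opening: 0.145
```

Request:
apply_moves(
  increments=[
    [1,1,0,0,0],
    [1,1,0,0,0],
    [1,0,0,0,0],
  ],
)

```text
t: 12.45
eef_pos: [505.1, -175.3, 81.4]
tcp_rot: [0.57, 1.57, 2.349]
ft_force: [1.1, -0.3, -1.7]
opening: 0.145
```

Request:
apply_moves(
  increments=[
    [1,0,1.5,0,0],
    [1,0,1.5,0,0],
    [1,0,0,0,0],
  ],
)

```text
t: 12.75
eef_pos: [502.0, -176.0, 81.6]
tcp_rot: [0.488, 1.571, 2.267]
ft_force: [-0.4, 0.6, -2.1]
opening: 0.147
```

Request:
apply_moves(
  increments=[
    [1,1,0,0,0],
    [1,1,0,0,0],
    [1,0,0,0,0],
  ],
)

```text
t: 13.05
eef_pos: [502.4, -176.0, 79.8]
tcp_rot: [-1.984, 1.57, -0.204]
ft_force: [-0.1, 0.4, 2.4]
opening: 0.15
```

Request:
apply_moves(
  increments=[
    [1,-0.7,0,0,0],
    [1,0,1.3,0,0],
    [1,0,1.2,0,0],
    [1,0,0,0,0],
  ],
)

```text
t: 13.45
eef_pos: [499.5, -176.5, 80.2]
tcp_rot: [0.724, 1.57, 2.503]
ft_force: [-0.1, 0.3, -2.0]
opening: 0.147
```

Request:
apply_moves(
  increments=[
    [1,1.5,-0.8,0,0],
    [1,1,-0.8,0,0],
    [1,1,-0.8,0,0],
    [1,1,-0.8,0,0],
    [1,0,0,0,0],
  ],
)

```text
t: 13.95
eef_pos: [502.5, -175.9, 75.9]
tcp_rot: [1.215, 1.57, 2.994]
ft_force: [-3.8, -0.2, 4.5]
opening: 0.145
```

Request:
apply_moves(
  increments=[
    [1,1,-0.6,0,0],
    [1,1,-0.6,0,0],
    [1,1,-0.6,0,0],
    [1,0,0,0,0],
  ],
)

```text
t: 14.35
eef_pos: [504.6, -175.5, 73.0]
tcp_rot: [1.003, 1.571, 2.782]
ft_force: [-1.8, 0.0, 5.7]
opening: 0.142
```

Request:
apply_moves(
  increments=[
    [1,1,-0.6,0,0],
    [1,1,-0.6,0,0],
    [1,0,0,0,0],
  ],
)

```text
t: 14.65
eef_pos: [505.9, -175.2, 71.1]
tcp_rot: [-1.717, 1.571, 0.062]
ft_force: [-1.1, 0.3, 4.7]
opening: 0.144
```

Request:
apply_moves(
  increments=[
    [1,1,-0.5,0,0],
    [1,0.7,-0.3,0,0],
    [1,0,0,0,0],
  ],
)

```text
t: 14.95
eef_pos: [506.9, -175.0, 69.5]
tcp_rot: [-1.91, 1.57, -0.131]
ft_force: [-0.9, 1.5, 5.5]
opening: 0.144
```

Request:
apply_moves(
  increments=[
    [1,1,0,0,0],
    [1,0,0,0,0],
  ],
)

```text
t: 15.15
eef_pos: [507.3, -175.0, 68.6]
tcp_rot: [-1.924, 1.569, -0.145]
ft_force: [1.8, 2.5, 7.1]
opening: 0.148
```

Request:
apply_moves(
  increments=[
    [1,1,0,0,0],
    [1,1,0,0,0],
    [1,0,0,0,0],
  ],
)

```text
t: 15.45
eef_pos: [507.8, -175.0, 66.9]
tcp_rot: [-1.961, 1.568, -0.182]
ft_force: [3.5, 3.8, 8.2]
opening: 0.148
```

```bash
python3 - <<'E'
from h import *
import pickle
c=grab('wrist','w5.png'); s=status.state(); pickle.dump((c,s),open('w5.pkl','wb'))
print(s['t'],s['eef_pos'],s['ft_force'])
im=c['pixels'][:,:,::-1]/255.
im=(np.clip(im,0,1)**.6*255).astype(np.uint8)
cv2.imwrite('pics/w5c.png',cv2.resize(im[120:300,200:450],None,fx=3.2,fy=3.2,interpolation=cv2.INTER_CUBIC))
E
```

```text
15.5 [ 507.80129877 -175.01575338   66.90062564] [3.86844205 4.50944931 8.73058258]
```

```bash
python3 - <<'E'
from h import *
a=cv2.imread('pics/w5.png')[60:300,190:450]
c=grab('scene','s5.png');b=c['pixels'][215:315,170:290,::-1]
o=np.zeros((600,800,3),np.uint8)
a=cv2.resize(a,(400,369),interpolation=cv2.INTER_CUBIC);b=cv2.resize(b,(398,332),interpolation=cv2.INTER_CUBIC)
f=lambda i:((i/255.)**.6*255).astype(np.uint8)
o[:369,:400]=f(a);o[:332,402:]=f(b)
cv2.imwrite('pics/v5.png',o[:380])
E
```

```text
(no output)
```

View pics/v5.png

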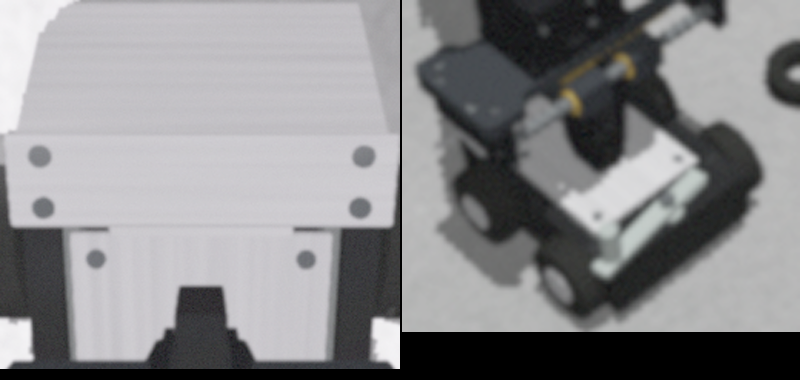

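Request:
apply_moves(
  increments=[
    [1,0.7,0,0,0],
    [1,0,0,0,0],
  ],
)

```text
t: 15.75
eef_pos: [507.8, -175.1, 66.9]
tcp_rot: [-2.004, 1.567, -0.226]
ft_force: [1.4, 4.5, 17.7]
opening: 0.145
```

Request:
apply_moves(
  increments=[
    [1,0.7,0,0,0],
    [1,0,0,0,0],
  ],
)

```text
t: 15.95
eef_pos: [507.8, -175.0, 66.9]
tcp_rot: [-2.03, 1.567, -0.251]
ft_force: [-1.5, 6.3, 25.4]
opening: 0.144
```

Request:
apply_moves(
  increments=[
    [1,-1.5,0,0,0],
    [0.7,0,0,0,0],
    [0.7,0,0,0,0],
    [0.7,0,0,0,0],
    [0.7,0,0,0,0],
    [0.7,0,0,0,0],
    [0.7,-5,0,0,0],
    [0.7,-15,0,0,0],
    [0.7,-20,0,0,0],
    [0.7,0,0,0,0],
  ],
)

```text
t: 16.95
eef_pos: [507.3, -175.4, 108.0]
tcp_rot: [-2.186, 1.568, -0.407]
ft_force: [-0.2, 0.1, -0.1]
opening: 0.301
```

Request:
apply_moves(
  increments=[
    [1,0,-12,1,0],
    [1,0,-20,0,0],
    [1,0,0,0,0],
    [1,10,0,0,0],
    [1,15,0,0,0],
    [1,10,0,0,0],
    [1,3,0,0,0],
    [1,0,0,0,0],
  ],
)

```text
t: 17.75
eef_pos: [537.2, -167.4, 67.5]
tcp_rot: [0.879, 1.569, 2.658]
ft_force: [-0.4, 0.0, 0.6]
opening: 0.006
```

Request:
apply_moves(
  increments=[
    [1,1,0,0,0],
    [1,1,0,0,0],
    [1,1,0,0,0],
    [1,0,0,0,0],
  ],
)

```text
t: 18.15
eef_pos: [537.9, -167.6, 66.3]
tcp_rot: [-2.18, 1.57, -0.401]
ft_force: [-3.0, 1.8, 9.3]
opening: 0.003
```

Request:
apply_moves(
  increments=[
    [1,1,0,0,0],
    [1,1,0,0,0],
    [1,0,0,0,0],
  ],
)

```text
t: 18.45
eef_pos: [537.9, -167.6, 66.2]
tcp_rot: [-2.21, 1.568, -0.43]
ft_force: [-8.4, 3.1, 33.4]
opening: 0.004
```

Request:
apply_moves(
  increments=[
    [1,-10,0,0,0],
    [1,-30,0,0,0],
    [1,-15,0,0,0],
    [1,0,0,0,0],
  ],
)

```text
t: 18.85
eef_pos: [538.5, -167.8, 120.3]
tcp_rot: [-2.18, 1.567, -0.401]
ft_force: [-0.2, -0.1, 1.0]
opening: 0.005
```

Request:
apply_moves(
  increments=[
    [1,0,-6,-17,0],
    [1,0,-6,-20,0],
    [1,0,-4.5,-14,0],
    [1,10,0,0,0],
    [1,18,0,0,0],
    [1,11,0,0,0],
    [1,0,0,0,0],
  ],
)

```text
t: 19.55
eef_pos: [563.2, -213.0, 77.1]
tcp_rot: [0.86, 1.567, 2.639]
ft_force: [-0.3, -0.0, -0.4]
opening: 0.009
```

Request:
apply_moves(
  increments=[
    [1,0,-4,-1,0],
    [1,0,-4,-0.5,0],
    [1,0,-7,-0.5,0],
    [1,0,-7,-0.5,0],
    [1,0,0,0,0],
  ],
)

```text
t: 20.05
eef_pos: [587.6, -211.8, 79.5]
tcp_rot: [-2.132, 1.569, -0.352]
ft_force: [0.3, 0.1, 0.7]
opening: 0.003
```

Request:
apply_moves(
  increments=[
    [1,0,-7,1,0],
    [1,0,-7.5,2,0],
    [1,0,-7,4,0],
    [1,0,-7,5,0],
    [1,0,-6,6.5,0],
    [1,0,-5,7.5,0],
    [1,0,-2,5,0],
    [1,0,-2,4.5,0],
    [1,0,0,0,0],
  ],
)

```text
t: 20.95
eef_pos: [621.7, -167.4, 79.2]
tcp_rot: [-0.145, 1.571, 1.635]
ft_force: [-0.2, 0.3, 0.6]
opening: 0.001
```

Request:
apply_moves(
  increments=[
    [1,0,0,1,0],
    [1,0,0,1,0],
    [1,0,0,0,0],
  ],
)

```text
t: 21.25
eef_pos: [621.2, -166.3, 79.3]
tcp_rot: [-1.643, 1.571, 0.136]
ft_force: [-0.3, -0.4, 0.7]
opening: 0.007
```

Request:
apply_moves(
  increments=[
    [1,0,0,1.5,0],
    [1,0,0,1.5,0],
    [1,0,0,0,0],
  ],
)

```text
t: 21.55
eef_pos: [621.1, -164.6, 79.4]
tcp_rot: [-2.695, 1.568, -0.915]
ft_force: [1.8, -9.0, -1.3]
opening: 0.009
```

Request:
apply_moves(
  increments=[
    [1,0,0,1.5,0],
    [1,0,0,1.5,0],
    [1,0,0,0,0],
  ],
)

```text
t: 21.85
eef_pos: [621.0, -164.0, 79.5]
tcp_rot: [-2.75, 1.565, -0.971]
ft_force: [2.5, -22.4, -5.5]
opening: 0.0
```

Request:
apply_moves(
  increments=[
    [1,0,0,-6,0],
    [1,0,0,-12,0],
    [1,0,0,0,0],
    [1,-20,0,0,0],
    [1,-35,0,0,0],
    [1,-35,0,10,0],
    [1,-30,0,20,0],
    [1,-10,0,10,0],
    [1,0,0,0,0],
    [1,0,0,0,0],
  ],
)

```text
t: 22.85
eef_pos: [615.1, -138.7, 208.1]
tcp_rot: [1.035, 1.569, 2.814]
ft_force: [-0.1, 0.3, 0.2]
opening: 0.008
```

```bash
python3 - <<'E'
from h import *
c=grab('wrist','w6.png');s=grab('scene','s6.png');st=status.state();print(st['t'],st['eef_pos'],st['ft_force'])
o=503.81,-175.0;y=np.radians(12)
ux=np.array([np.cos(y),np.sin(y)]);uy=np.array([-ux[1],ux[0]])
w=lambda l:[*(np.array(o)+l[0]*ux+l[1]*uy),l[2]]
a=c['pixels'][:,:,::-1].copy()
sc=s['pixels'][:,:,::-1].copy()
f=lambda i:((i/255.)**.6*255).astype(np.uint8)
def zoom(cam,im,pts,k,W,H):
    q=proj(cam,np.array([w(p) for p in pts])); m=(q.min(0)+q.max(0))/2; x0,y0=[int(v) for v in m-[W/2/k,H/2/k]]
    x0=max(x0,0);y0=max(y0,0)
    return f(cv2.resize(im[y0:y0+int(H/k),x0:x0+int(W/k)],(W,H),interpolation=cv2.INTER_CUBIC))
pts=[(-60,-60,55),(120,60,55),(-60,60,55),(120,-60,55)]
cv2.imwrite('pics/v6.png',np.hstack([zoom(c,a,pts,2,400,560),zoom(s,sc,pts,4,400,560)]))
E
```

```text
22.95 [ 615.03819144 -139.12603003  207.49398873] [ 0.01620281 -0.65689758 -0.18495849]
```

View pics/v6.png

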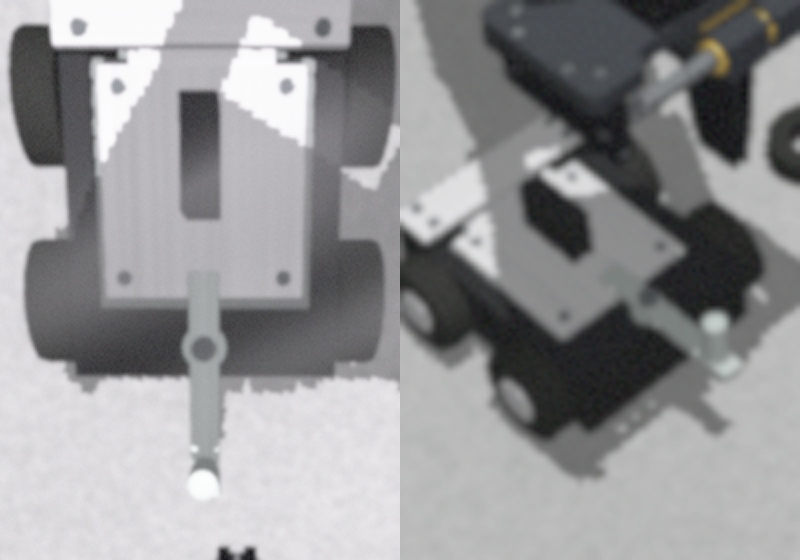

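```bash
python3 -c "
from cell import env
print(env.job_done())"
```

```text
the job is handed in; nothing more can be done
None
```

The battery bay is closed and latched, and the job was handed in at about 23 s of the 54 s allowed. `job_done()` gave no verdict.

**Cover:**
- The move rows can't tilt the tool, so I tilted the cover in the jaws by pressing its rear edge on top of the lip. Camera readings put the tilt at about 10–14° (tongue end down).
- I slid the tongue under the lip, lowered the rear end and let go of the grip.
- I then pressed the rear of the plate down with closed fingers, reaching 33 N on the force sensor. The fingertips stopped about 55.2 mm above the table, against 55 mm for a fully home cover.

**Latch:** I pushed the knob round with closed fingers until it hit its stop, where the force rose to 22 N, then backed off.

**Last checks:**
- The final wrist and scene pictures show the cover flat in the bay, the tongue under the lip, the latch nose over the cover's edge and the knob pointing to +x.
- The gripper is clear of everything, with the force reading about zero. It touched none of the other things on the table.

**Disagreements:** An earlier camera fit read 3–4° of tilt before I had tilted the cover, so the tilt angle is approximate. While I still held the grip, the fingertips met the middle of the plate about 0.9 mm higher than expected. That was before the final press, and I did not measure the middle again.

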